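# Flip the candy tray's lid shut and clip it

### The job

Close the candy tray using fingertip pushes only: push its standing lid over from the outside until it lies fully shut, then push the small clip on the lid's free edge all the way down against the tray's side and let go. Do not grip or lift anything, keep the fingers off the inside of the lid, keep the tray about where it stands, and leave the teapot, cups, ashtray and coaster alone.

Things in the scene. Friction and masses are not known exactly. Their poses are not given: they have to be found in the camera images.
- tray: loose square red plastic candy tray, outside 160 x 160 x 45 high, walls 4, filled, 0.8 to 1.2 kg with lid, held only by friction on the table. Origin: centre of its underside; z up. The lid's hinge runs along its +x side (parallel to its y axis), the clip comes down on its -x side. The +x side faces roughly to the robot's left
- lid_hinge (a point): point on the hinge axis at the middle of the tray's +x side: 83 in x and 47 in z from the tray's origin (tray frame). The hinge axis is parallel to tray y
- lid (a joint): lid angle in rad: 0 = lying fully shut on the tray (hard stop), 1.57 = standing upright on the +x side, more = leaning away from the tray, stop at 1.95. Stiff hinge (about 0.16 N m): it stays at any angle where it is left, so it must be pushed the whole way.
- lid_edge (a point): middle of the lid's free edge, on the outer face. Red lid plate: 166 from the hinge axis to the free edge, 166 wide, 5 thick; shut, its outer (upper) face is 52 above the table. Axes are the lid's (equal to the tray's when shut; z is the outward normal of the outer face)
- liner: white sheet, 154 x 154 x 2, that forms the inside (underside) of the lid; origin its centre; z as the lid's. Not to be touched by the fingers
- clip (a joint): clip angle in rad: 0 = sticking straight out from the lid's free edge in the plane of the lid, grows as it folds down (towards the inside), 1.5 = folded down beside the tray's -x wall (hard stop). Stiff hinge (about 0.03 N m), stays where it is left. Flap 22 long, 50 wide (centred on the edge), 4 thick.
- clip_tip (a point): middle of the clip's free end, 22 from the clip's hinge, on its outer face (2 off its mid-plane). The clip's hinge axis is parallel to the lid's, 170 from it; with the lid shut it lies at x = -87, z = 48 in the tray frame
- teapot: white porcelain teapot, body diameter 124, height 111, spout to its -x (reaches 106), handle to its +x (97); origin centre of underside; stays where it is
- cup_a: white porcelain cup without handle, open, rim radius 36, height 55; origin centre of underside; stays where it is
- cup_b: white porcelain cup without handle, open, rim radius 36, height 55; origin centre of underside; stays where it is
- cup_c: white porcelain cup without handle, open, rim radius 36, height 55; origin centre of underside; stays where it is
- ashtray: round glass ashtray, diameter 104, height 32; origin centre of underside; stays where it is
- coaster: square bamboo coaster lying flat, 90 x 90 x 8; origin centre of underside; stays where it is
Mind the look-alikes: they are no part of the job. There is more than one size of the tray; the job needs the larger.

How it is judged (in metres and radians):
On the way, in this order (a step that is already met when the one before it is completed fails the run):
1. the lid is pushed over until it lies shut (value of joint lid below 0.05 rad), for 0.2 s.
2. the clip is pushed down against the tray's side (value of joint clip above 1.3 rad and value of joint lid below 0.05 rad), for 0.2 s.
At the end, for the whole second after the job is handed in: lid within 0.05 rad of shut, clip folded beyond 1.3 rad, tray flat on the table, at rest and within 50 mm of its start, teapot, cups, ashtray and coaster within 20 mm of theirs (all of step 2 and height (world z) of tray below 0.006 m and angle between tray's own z axis and vertical below 0.05 rad and distance of tray from where it was at the start of the episode below 0.05 m and linear speed of tray below 0.02 m/s and distance of each of teapot, cup_a, cup_b, cup_c, ashtray, coaster from where it was at the start of the episode below 0.02 m); the robot touches nothing.
It fails at once if the tray is lifted or tipped (height (world z) of tray above 0.012 m or angle between tray's own z axis and vertical above 0.15 rad).
It fails at once if the tray is shoved more than 50 mm (distance of tray from where it was at the start of the episode above 0.05 m).
It fails at once if the fingers touch the inside of the lid (contact force between the fingers and liner above 0.5 N).
It fails at once if a bystander is moved more than 20 mm (distance of any of teapot, cup_a, cup_b, cup_c, ashtray, coaster from where it was at the start of the episode above 0.02 m).
It also fails if it takes over 43 s, if anything falls off the work surface, if the arm or the gripper's body presses on something with over 40 N, if the wrist force passes 120 N, or if a joint passes its speed limit or range.

### The arm

A 6-joint arm with a two-finger parallel gripper is mounted at the origin on the work surface. World frame = base frame: x ahead of the robot, y to its left, z up, the work surface at z = 0. Lengths are in mm, angles in rad, forces in N, time in s.
With the tool pointing down it reaches from about 325 to 775 mm from the base axis. Payload 5.5 kg.
Tool frame: the origin (TCP) lies midway between the tips of the shut fingers; the grasp point (between the pads) lies 19 mm behind it; z points along the fingers, y is the line along which they close (so a half turn about z gives the same grasp; the last joint's range is limited). The gripper opens to 88 mm and grips with 3 to 60 N. Pads are 20 mm wide; open, the fingers measure 115 mm over their backs; the gripper's body (75 mm by 178 mm) begins 61 mm behind the grasp point.
Start: joints at [1.145, 0.091, 1.231, -0, 1.82, -0.057], TCP at [216.303, 559.669, 222.631] pointing down, gripper open.
Joint ranges: [-2.87, 2.87], [-0.86, 2.18], [0.17, 2.46], [-1.51, 4.65], [0.06, 2.69], [-2.65, 2.65]. Speed limits (rad/s): [2.57, 2.57, 3.01, 3.14, 3.14, 3.14].

### API

Orientations are given as a 3x3 rotation matrix whose columns are the frame's x, y, z axes.
In Python, from cell import state, viewer, order, look_for, masks_of gives the robot as it stands.
- The arm moves only by the shell command python3 -m inch 'ROWS'. ROWS is text: rows parted by semicolons, each of 7 numbers parted by spaces: the turn, a rotation vector about the tool's x, y, z in rad, then the shift along the tool's x, y, z in cm, then the opening, from 0 (shut) to 1 (fully open). A call has 1 to 8 rows; each row is the pose to reach, as a shift and turn from the pose commanded when the call began, along the tool's axes at that moment; what a row does not reach only later rows make up. A row lasts 1/10 s, in which the tool goes at most 50 mm and 8.59 degrees, less where a joint would pass 70% of its speed; a pose out of reach is approached as far as the arm can. A call with a gripper value outside its range is refused whole. The fingers move at their own pace and stop on an object; the grip force is fixed at half the most. Time passes only in rows, so rows that repeat a pose let the fingers close. It gives the time, the measured TCP pose, the force, the opening and the grip force at its end, in the units of the state.
- state(): the state, without advancing time (a new reading comes with each control period).
- viewer.get_image(name): name is "side" or "top" or "wrist"; returns the picture (384x512x3 uint8, red, green, blue); there is no depth.
- viewer.camera_model(name): a dict with "vertical_fov" (degrees; the focal length in pixels is half the picture's height over the tangent of half this angle, whatever the lens; pixels are square), "cx", "cy" (the principal point, pixels), "extrinsics" (4x4, takes a point from camera to world coordinates); the wrist camera has in their place "tool_from_camera" (4x4, takes a point from camera to tool coordinates, whose origin is the TCP and whose axes are the flange's). Camera axes: x right, y up, looking along -z (the intrinsics and any distortion apply to the point x, -y, -z); pixel columns grow to the right and rows downward; lengths in mm; the calibration is good to about 2 mm. A picture is of the moment at which its call begins: read the wrist's pose just before it. camera_model takes no time and is no camera call.
- order.finish_job(): hands the job in; it is judged then, once.
Trained networks look in the newest picture that a camera, given by its name, has taken for a name from the list of things; names that differ only in an ending like _2 or _b are one class to them, and where a whole thing is asked for, a point or a joint stands for the part that bears it (a point fixed in the world has none). Each returns a list of dicts, best first, with "score" (0 to 1); they miss things now and then, are a little off and sometimes report something else, mostly with a low value. They report only what shows in the picture. A call takes as long as a camera call. They do not tell look-alikes from the thing itself.
- look_for(camera, query): "rect" ([left, top, width, height] in pixels, round what is visible of it).
- masks_of(camera, query): "pixels" (384x512 bool, what is visible of it) and "rect" ([left, top, width, height] in pixels, round what is visible of it).
The state is a dict: "time": time; "joint_positions": joint angles; "qvel": joint speeds; "tau": joint torques, N m; "tool_pos": TCP position; "orientation": TCP orientation; "wrist_force": force on the tool from outside, world axes, zero at the start; "ft_torque": the same for the moment, N m; "opening": opening from 0.0 (shut) to 1.0 (fully open); "grasp_force": force on a finger pad.
Only numpy, scipy, OpenCV 4.12 (cv2) and the standard library are available. Lean on these libraries where they do the work, as an engineer would, in place of code of your own. Each camera call takes 0.05 s, during which the arm holds its last target. There are 200 camera calls.

## Working session

There is one attempt and no reset: what is moved stays moved. The work goes in short steps, Python scripts to look and compute and a shell command to move; the robot and the scene stay as the last step left them, time stands still between calls to the robot, and variables do not carry over. Pictures are saved under pics/ and viewed, at most 10 in all, crops included, and the job is handed in when it is done.

```bash
mkdir -p pics; cat > h.py <<'E'
from cell import state, viewer, order, look_for, masks_of
import numpy as np, cv2
E
python3 - <<'E'
from h import *
s=state();print(s)
for c in("top","side"):
    im=viewer.get_image(c);cv2.imwrite(f"pics/{c}0.png",im[...,::-1])
    m=viewer.camera_model(c);print(c,m)
    for q in("tray","lid","clip","liner"):
        print(q,[(round(d["score"],2),[int(v) for v in d["rect"]]) for d in look_for(c,q)[:4]])
E
```

```text
{'time': 0.0, 'joint_positions': array([ 1.14526177e+00,  9.18456958e-02,  1.23187196e+00,  8.65024496e-06,
        1.81978972e+00, -5.67057698e-02]), 'qvel': array([-0.0010088 ,  0.00080242, -0.00100257, -0.00125493, -0.00073321,
        0.00245332]), 'tau': array([-5.80878659e-04, -4.46453369e+01, -4.06444430e+01,  6.97858958e-02,
        2.93954951e-02, -1.21327912e-04]), 'tool_pos': array([216.195133  , 559.38242912, 221.52262387]), 'orientation': array([[-9.32750953e-01,  3.60520489e-01, -7.98047240e-04],
       [ 3.60521353e-01,  9.32749336e-01, -1.74050149e-03],
       [ 1.16891584e-04, -1.91116750e-03, -9.99998167e-01]]), 'wrist_force': array([ 0.07680402,  0.13017873, -0.75167423]), 'ft_torque': array([ 0.01711382,  0.05716067, -0.00072598]), 'grasp_force': 0.0, 'opening': 1.0047326555286207}
top {'vertical_fov': 57.12754352340198, 'cx': 258.96871617983226, 'cy': 189.70811216780956, 'extrinsics': array([[-4.26265869e-03,  9.98193674e-01, -5.99267796e-02,
         4.58674772e+02],
       [-9.99468809e-01, -6.18903897e-03, -3.19967994e-02,
        -2.70906883e+01],
       [-3.
[... 376 characters left out ...]
0])]
side {'vertical_fov': 51.36631064036869, 'cx': 253.3762710138704, 'cy': 195.99278407296342, 'extrinsics': array([[-9.17587541e-01,  2.88151881e-01, -2.73864196e-01,
         2.89601443e+02],
       [-3.97430348e-01, -6.80653059e-01,  6.15435237e-01,
         5.55216941e+02],
       [-9.06768106e-03,  6.73557649e-01,  7.39079069e-01,
         7.54351278e+02],
       [ 0.00000000e+00,  0.00000000e+00,  0.00000000e+00,
         1.00000000e+00]])}
tray [(0.71, [284, 298, 93, 83]), (0.7, [155, 239, 105, 80])]
lid [(0.93, [158, 240, 101, 70]), (0.7, [283, 296, 94, 87]), (0.64, [125, 200, 46, 44])]
clip [(0.76, [192, 243, 30, 10]), (0.74, [341, 305, 23, 18])]
liner [(0.65, [193, 242, 30, 11])]
```

View pics/top0.png

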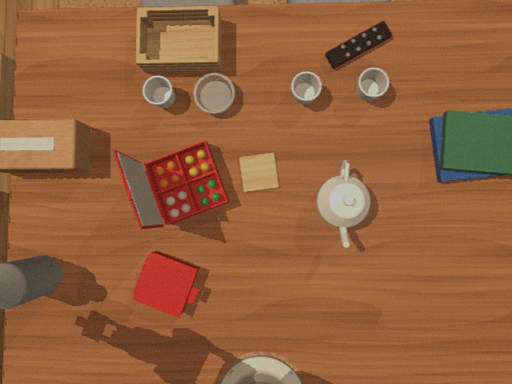

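View pics/side0.png

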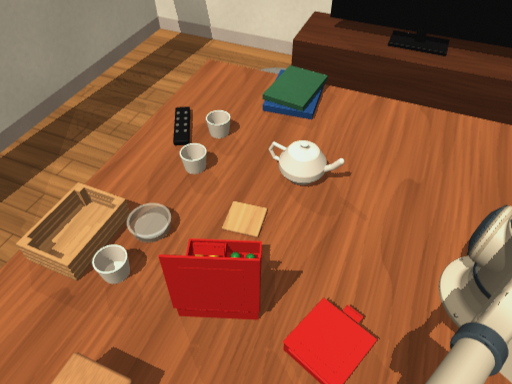

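The open tray at top (185,183) / side (213,278) has a standing lid and a clip. The shut red box at top (166,284) / side (330,340) is smaller, so it's the look-alike. I'll confirm this in an enlarged crop and read the corners from it.

```bash
python3 - <<'E'
import cv2,numpy as np
t=cv2.imread("pics/top0.png")[130:240,100:240]; s=cv2.imread("pics/side0.png")[225:325,150:275]
a=cv2.resize(t,None,fx=2.8,fy=2.8*1,interpolation=cv2.INTER_CUBIC)
b=cv2.resize(s,None,fx=3.2,fy=3.2,interpolation=cv2.INTER_CUBIC)
o=np.zeros((330,800,3),np.uint8);o[:a.shape[0],:a.shape[1]]=a;o[:b.shape[0],400:400+b.shape[1]]=b
cv2.imwrite("pics/crop.png",o);print(a.shape,b.shape)
E
```

```text
(308, 392, 3) (320, 400, 3)
```

View pics/crop.png

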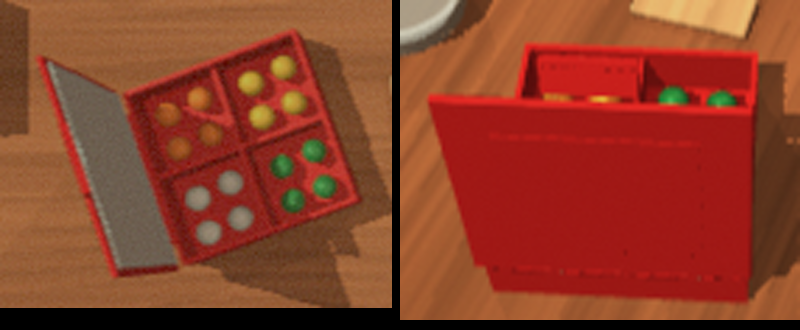

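```bash
cat >> h.py <<'E'
M={c:viewer.camera_model(c) for c in("top","side")}
def proj(c,P):
    m=M[c];E=m["extrinsics"];f=192/np.tan(np.radians(m["vertical_fov"])/2)
    q=(np.atleast_2d(P)-E[:3,3])@E[:3,:3]
    return np.c_[m["cx"]+f*q[:,0]/-q[:,2], m["cy"]-f*q[:,1]/-q[:,2]]
def w(x,y,a,p):
    p=np.atleast_2d(p);c,s=np.cos(a),np.sin(a);return np.c_[x+c*p[:,0]-s*p[:,1],y+s*p[:,0]+c*p[:,1],p[:,2]]
def lid(th,r,n,y): return [83-r*np.cos(th)+n*np.sin(th),y,47+r*np.sin(th)+n*np.cos(th)]
E
python3 - <<'E'
from h import *
from scipy.optimize import least_squares
def pts(v):
    x,y,a,th=v
    T=w(x,y,a,[[80,-80,45],[-80,-80,45],[-80,80,45],[80,80,45],lid(th,166,2.5,-83),lid(th,166,2.5,83)])
    S=w(x,y,a,[lid(th,166,5,-83),lid(th,166,5,83),lid(th,0,5,-83),lid(th,0,5,83),[80,80,0]])
    return np.r_[proj("top",T),proj("side",S)]
obs=np.array([[145.7,163.9],[205.4,141.8],[227.5,201.4],[165.4,223.9],[115,150.7],[141.8,228.2],
[160.3,255.3],[260.9,257.8],[174,307.8],[258.8,308.75],[257.5,318.8]])
r=least_squares(lambda v:(pts(v)-obs).ravel(),[450,200,1.8,1.6],loss="soft_l1")
print(r.x);print((pts(r.x)-obs).round(1))
x,y,a,th=r.x
for n,p in dict(hinge=lid(th,0,5,0),edge=lid(th,166,5,0),cliptip=lid(th,192,0,0),shutclip=[-87,0,48],clipdown=[-91,0,26]).items(): print(n,w(x,y,a,p).round(1))
# small tray & others
def back(c,u,v,z):
    m=M[c];E=m["extrinsics"];f=192/np.tan(np.radians(m["vertical_fov"])/2)
    d=E[:3,:3]@np.array([(u-m["cx"])/f,-(v-m["cy"])/f,-1]);o=E[:3,3];return (o+d*(z-o[2])/d[2]).round()
for n,u,v,z in[("small",153,254,30),("",198,266,30),("",180,314,30),("",135,298,30),("smallclip",205,296,20),("coasterL",240,160,8),("coaster",259,172,8),("ash",214,94,32),("cup",158,90,55),("box",88,145,60)]:print(n,back("top",u,v,z))
E
```

```text
[529.49796797 177.82082005   1.92153484   1.51406069]
[[-2.1 -1.3]
 [-0.3 -2.3]
 [ 0.1 -0.1]
 [-0.1  0.6]
 [-0.8 -1.9]
 [-0.   0.5]
 [-0.8 -1.7]
 [ 0.6  0.2]
 [ 0.2 -1.1]
 [ 2.   2.3]
 [ 1.8 -0.7]]
hinge [[499.3 260.5  47.3]]
edge [[502.5 251.6 213. ]]
cliptip [[504.7 245.5 238.7]]
shutclip [[559.4  96.1  48. ]]
clipdown [[560.8  92.4  26. ]]
small [355. 259.  30.]
 [326. 149.  30.]
 [212. 192.  30.]
 [249. 302.  30.]
smallclip [252. 133.  20.]
coasterL [587.  49.   8.]
coaster [556.   1.   8.]
ash [749. 111.  32.]
cup [753. 244.  55.]
box [619. 411.  60.]
```

Top (185,183) is the larger tray. Its lid stands at about 1.51 rad with the clip sticking up. First I move to the outside of the lid with the fingers shut, aligned to the tray.

```bash
python3 -m inch '0 0 -0.72 -35 -15.3 3 0;0 0 -0.72 -35 -15.3 3 0;0 0 -0.72 -35 -15.3 3 0;0 0 -0.72 -35 -15.3 3 0;0 0 -0.72 -35 -15.3 3 0;0 0 -0.72 -35 -15.3 3 0;0 0 -0.72 -35 -15.3 3 0;0 0 -0.72 -35 -15.3 3 0'; cat >> h.py <<'E'
X,Y,A=529.5,177.8,1.9215
def tf(p=None):
    p=state()["tool_pos"] if p is None else p
    d=p[0]-X,p[1]-Y;c,s=np.cos(A),np.sin(A);return np.round([c*d[0]+s*d[1],-s*d[0]+c*d[1],p[2]],1)
E
python3 - <<'E'
from h import *
s=state();print(tf(),s["orientation"].round(3),s["wrist_force"],s["opening"])
cv2.imwrite("pics/side1.png",viewer.get_image("side")[...,::-1])
E
```

```text
time: 1.3
tool_pos: [488.4, 289.6, 192.8]
orientation: [[-0.939, -0.344, 0.001], [-0.344, 0.939, 0.0], [-0.001, 0.0, -1.0]]
wrist_force: [0.2, -0.4, 0.3]
opening: 0.31
grasp_force: 0.0
[119.1   0.2 192.8] [[-0.939 -0.344  0.001]
 [-0.344  0.939  0.   ]
 [-0.001  0.    -1.   ]] [ 0.21748744 -0.35134203  0.34316884] 0.30975977492392714
```

View pics/side1.png

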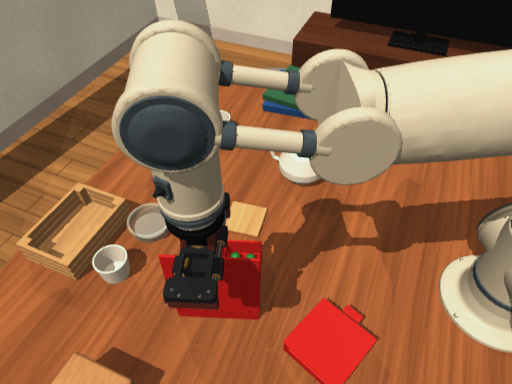

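The shut fingers hang outside the lid at about side (195,285), clear of it. Next I work out the waypoints along the arc.

```bash
python3 - <<'E'
from h import *
x0,_,z0=tf();print(state()["opening"])
for th in np.arange(1.52,-0.1,-.08):
    p=lid(th,140,5,0);print(round(th,2),np.round([(p[0]+13.5-x0)/10,(z0-p[2])/10],1))
E
```

```text
0.26750615018221685
1.52 [-1.8  0.4]
1.44 [-2.9  0.5]
1.36 [-4.   0.6]
1.28 [-5.1  0.9]
1.2 [-6.2  1.2]
1.12 [-7.2  1.6]
1.04 [-8.2  2.1]
0.96 [-9.2  2.7]
0.88 [-10.1   3.3]
0.8 [-10.9   4. ]
0.72 [-11.7   4.8]
0.64 [-12.5   5.7]
0.56 [-13.1   6.6]
0.48 [-13.7   7.5]
0.4 [-14.3   8.5]
0.32 [-14.7   9.6]
0.24 [-15.   10.6]
0.16 [-15.3  11.7]
0.08 [-15.5  12.8]
-0.0 [-15.6  13.9]
-0.08 [-15.5  15.1]
```

```bash
python3 -m inch '0 0 0 0 0 0 0;0 0 0 0 0 0 0;0 0 0 0 -1 0.4 0;0 0 0 0 -1.8 0.4 0;0 0 0 0 -2.4 0.4 0;0 0 0 0 -2.9 0.5 0;0 0 0 0 -3.4 0.6 0;0 0 0 0 -4 0.6 0'; python3 - <<'E'
from h import *
print(tf());cv2.imwrite("pics/top1.png",viewer.get_image("top")[...,::-1])
E
```

```text
time: 2.15
tool_pos: [501.0, 253.5, 186.6]
orientation: [[-0.939, -0.344, -0.0], [-0.344, 0.939, 0.0], [-0.0, 0.0, -1.0]]
wrist_force: [-0.0, 0.4, -1.2]
opening: 0.006
grasp_force: 0.5
[ 80.9   0.8 186.6]
```

```bash
python3 -m inch '0 0 0 0 -0.7 0.1 0;0 0 0 0 -1.3 0.3 0;0 0 0 0 -1.8 0.4 0;0 0 0 0 -2.4 0.6 0;0 0 0 0 -2.9 0.8 0;0 0 0 0 -3.4 1.0 0;0 0 0 0 -3.9 1.2 0;0 0 0 0 -4.4 1.5 0'; python3 - <<'E'
from h import *
print(tf());a=viewer.get_image("top");b=viewer.get_image("side")
o=np.hstack([cv2.resize(a[100:260,60:260],(400,320)),cv2.resize(b[180:340,130:330],(400,320))]);cv2.imwrite("pics/p2.png",o[...,::-1])
E
```

```text
time: 3.0
tool_pos: [516.3, 211.9, 171.6]
orientation: [[-0.939, -0.344, 0.0], [-0.344, 0.939, 0.0], [-0.0, -0.0, -1.0]]
wrist_force: [0.5, 0.7, 1.0]
opening: 0.006
grasp_force: 0.4
[ 36.5   0.7 171.6]
```

View pics/p2.png

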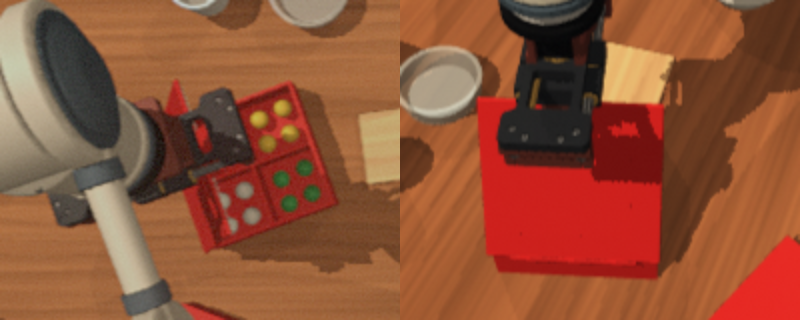

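The lid is folding (its free edge is now at side crop (480-660,100)). The tray corner is still at top (228,201), so the tray hasn't moved. Continuing.

```bash
python3 -m inch '0 0 0 0 -0.9 0.6 0;0 0 0 0 -1.8 1.2 0;0 0 0 0 -2.6 1.9 0;0 0 0 0 -3.4 2.7 0;0 0 0 0 -4.2 3.6 0;0 0 0 0 -4.8 4.5 0;0 0 0 0 -5.4 5.4 0;0 0 0 0 -6 6.4 0'; python3 -c "
from h import *;print(tf())"
```

```text
time: 3.9
tool_pos: [536.8, 155.5, 106.7]
orientation: [[-0.939, -0.344, -0.0], [-0.344, 0.939, 0.0], [0.0, 0.0, -1.0]]
wrist_force: [0.3, 0.6, 0.9]
opening: 0.002
grasp_force: 0.2
[-23.5   0.8 106.7]
```

```bash
python3 -m inch '0 0 0 0 -0.5 1 0;0 0 0 0 -0.9 2 0;0 0 0 0 -1.3 3 0;0 0 0 0 -1.6 4 0;0 0 0 0 -1.8 4.6 0;0 0 0 0 -1.9 5 0;0 0 0 0 -1.9 5.3 0;0 0 0 0 -1.9 5.5 0'; python3 -m inch '0 0 0 0 0 0.2 0;0 0 0 0 0 0.4 0;0 0 0 0 0 0.4 0;0 0 0 0 0 0.4 0';python3 -c "
from h import *;print(tf())"
```

```text
time: 4.7
tool_pos: [543.5, 138.1, 52.7]
orientation: [[-0.939, -0.344, 0.0], [-0.344, 0.939, -0.0], [-0.0, -0.0, -1.0]]
wrist_force: [0.1, -1.0, 0.1]
opening: 0.008
grasp_force: 0.2
time: 5.1
tool_pos: [543.7, 138.2, 52.1]
orientation: [[-0.939, -0.344, 0.002], [-0.344, 0.939, 0.0], [-0.002, -0.001, -1.0]]
wrist_force: [-6.3, -1.8, 13.3]
opening: 0.009
grasp_force: 7.0
[-42.1   0.3  52.1]
```

The lid is shut: contact at z=52.1, matching the stated 52, with 13 N. I'll back off to check the clip and the tray position.

```bash
python3 -m inch '0 0 0 0 0 -3 0;0 0 0 0 0 -7 0;0 0 0 0 4 -10 0;0 0 0 0 9 -10 0;0 0 0 0 14 -10 0;0 0 0 0 18 -10 0;0 0 0 0 18 -10 0'; python3 - <<'E'
from h import *
print(tf());a=viewer.get_image("top");print(look_for("top","clip")[:2])
b=viewer.get_image("side")
o=np.hstack([cv2.resize(a[130:240,110:250],(420,330),interpolation=2),cv2.resize(b[200:310,140:265],(375,330))]);cv2.imwrite("pics/p3.png",o[...,::-1])
print(proj("top",w(X,Y,A,[[-83,-83,52],[-83,83,52],[-109,-25,48],[-109,25,48]])).round(1))
E
```

```text
time: 5.8
tool_pos: [479.3, 311.4, 148.9]
orientation: [[-0.937, -0.35, -0.0], [-0.35, 0.937, 0.002], [-0.0, 0.002, -1.0]]
wrist_force: [-0.4, -0.9, 0.8]
opening: 0.004
grasp_force: 0.0
[142.7   1.2 148.9]
[{'rect': [185.8, 285.5, 10.9, 17.1], 'score': 0.67}, {'rect': [216.4, 156.7, 14.2, 16.4], 'score': 0.52}]
[[205.4 137.4]
 [228.9 202. ]
 [223.9 156.2]
 [231.  175.6]]
```

View pics/p3.png

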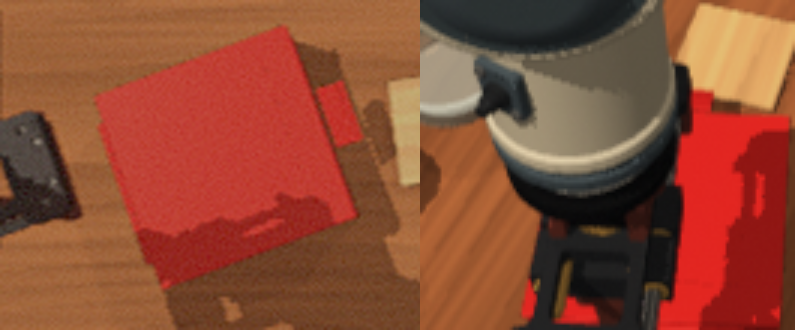

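The lid is shut, and the clip sticks out at top (218-230,157-177), within 1-2 px of the prediction. The tray hasn't moved. Now the clip.

```bash
python3 -m inch '0 0 0 0 -5 0 0;0 0 0 0 -10 0 0;0 0 0 0 -15 0 0;0 0 0 0 -20 0 0;0 0 0 0 -25 0 0;0 0 0 0 -25 4 0;0 0 0 0 -25 8 0;0 0 0 0 -25 8 0'; python3 -c "
from h import *;print(tf())"
```

```text
time: 6.75
tool_pos: [563.8, 69.7, 62.1]
orientation: [[-0.94, -0.341, -0.011], [-0.341, 0.94, -0.001], [0.011, 0.003, -1.0]]
wrist_force: [-1.1, 0.0, 0.2]
opening: 0.003
grasp_force: 0.0
[-113.3    4.9   62.1]
```

```bash
python3 -m inch '0 0 0 0 0 0 0;0 0 0 0 0 0 0;0 0 0 0 0 0 0'; python3 -c "
from h import *;print(tf())"
```

```text
time: 7.05
tool_pos: [568.9, 72.6, 71.7]
orientation: [[-0.939, -0.344, 0.005], [-0.344, 0.939, 0.0], [-0.004, -0.001, -1.0]]
wrist_force: [0.7, 0.7, -0.3]
opening: 0.005
grasp_force: 0.0
[-112.4   -0.8   71.7]
```

```bash
python3 -m inch '0 0 0 0 0.4 1 0;0 0 0 0 0.4 2 0;0 0 0 0 0.4 2.4 0;0 0 0 0 0.4 2.8 0;0 0 0 0 0.4 3.2 0;0 0 0 0 0.4 3.6 0;0 0 0 0 0.4 4 0;0 0 0 0 0.4 4.2 0'; python3 -c "
from h import *;print(tf())"
```

```text
time: 7.85
tool_pos: [565.9, 75.9, 26.1]
orientation: [[-0.939, -0.344, -0.0], [-0.344, 0.939, -0.0], [0.001, -0.0, -1.0]]
wrist_force: [-0.4, -0.1, 1.7]
opening: 0.011
grasp_force: 0.5
[-108.3    0.8   26.1]
```

```bash
python3 -m inch '0 0 0 0 0.1 0 0;0 0 0 0 0.2 0 0;0 0 0 0 0.3 0 0;0 0 0 0 0.4 0 0;0 0 0 0 0.5 0 0;0 0 0 0 0.5 0 0'; python3 -c "
from h import *;print(tf(),state()['wrist_force']@[-.344,.939,0])"
```

```text
time: 8.45
tool_pos: [564.1, 81.0, 26.6]
orientation: [[-0.939, -0.344, -0.001], [-0.344, 0.939, 0.0], [0.0, 0.0, -1.0]]
wrist_force: [-0.3, -1.6, -1.3]
opening: 0.01
grasp_force: 0.9
[-102.8    0.8   26.6] -1.4289178931400661
```

```bash
python3 -m inch '0 0 0 0 0.1 0 0;0 0 0 0 0.2 0 0;0 0 0 0 0.3 0 0;0 0 0 0 0.3 0 0'; python3 -c "
from h import *;print(tf(),state()['wrist_force']@[-.344,.939,0])"
```

```text
time: 8.85
tool_pos: [563.2, 83.9, 26.8]
orientation: [[-0.939, -0.344, -0.0], [-0.344, 0.939, 0.0], [-0.0, 0.0, -1.0]]
wrist_force: [0.8, -1.1, -0.6]
opening: 0.006
grasp_force: 0.6
[-99.7   0.6  26.8] -1.3020338276512908
```

```bash
python3 -m inch '0 0 0 0 0.1 0 0;0 0 0 0 0.2 0 0;0 0 0 0 0.3 0 0;0 0 0 0 0.3 0 0'; python3 -c "
from h import *;print(tf(),state()['wrist_force']@[-.344,.939,0])"
```

```text
time: 9.25
tool_pos: [562.5, 86.0, 26.7]
orientation: [[-0.939, -0.344, 0.001], [-0.344, 0.939, -0.001], [-0.0, -0.001, -1.0]]
wrist_force: [1.7, -3.4, -1.6]
opening: 0.004
grasp_force: 2.3
[-97.6   0.6  26.7] -3.7825842682096233
```

```bash
python3 -m inch '0 0 0 0 0.1 0 0;0 0 0 0 0.2 0 0;0 0 0 0 0.2 0 0;0 0 0 0 0.2 0 0'; python3 -c "
from h import *;print(tf(),state()['wrist_force']@[-.344,.939,0])"; python3 -m inch '0 0 0 0 -1 0 0;0 0 0 0 -2 0 0;0 0 0 0 -2.5 -4 0;0 0 0 0 -2.5 -9 0;0 0 0 0 2 -12 0;0 0 0 0 7 -12 0;0 0 0 0 12 -12 0;0 0 0 0 17 -12 0';python3 -m inch '0 0 0 0 5 0 0;0 0 0 0 10 0 0;0 0 0 0 12 0 0;0 0 0 0 12 0 0;0 0 0 0 12 0 0'
python3 - <<'E'
from h import *
a=viewer.get_image("top");print(look_for("top","clip")[:2])
b=viewer.get_image("wrist")
o=np.hstack([cv2.resize(a[130:240,110:250],(420,330),interpolation=2),cv2.resize(b,(380,330))]);cv2.imwrite("pics/p4.png",o[...,::-1])
E
```

```text
time: 9.65
tool_pos: [561.7, 88.2, 26.7]
orientation: [[-0.939, -0.344, 0.0], [-0.344, 0.939, -0.0], [-0.0, -0.0, -1.0]]
wrist_force: [1.6, -4.5, -1.5]
opening: 0.005
grasp_force: 2.5
[-95.2   0.6  26.7] -4.730718240811434
time: 10.45
tool_pos: [503.9, 246.2, 147.6]
orientation: [[-0.939, -0.343, 0.001], [-0.343, 0.939, 0.002], [-0.001, 0.001, -1.0]]
wrist_force: [1.0, -0.1, -0.9]
opening: 0.004
grasp_force: 0.0
time: 10.95
tool_pos: [463.1, 357.2, 146.7]
orientation: [[-0.939, -0.345, -0.0], [-0.345, 0.939, -0.0], [0.0, -0.0, -1.0]]
wrist_force: [0.2, 0.4, 0.3]
opening: 0.007
grasp_force: 0.0
[{'rect': [215.0, 159.2, 13.2, 18.9], 'score': 0.54}]
```

View pics/p4.png

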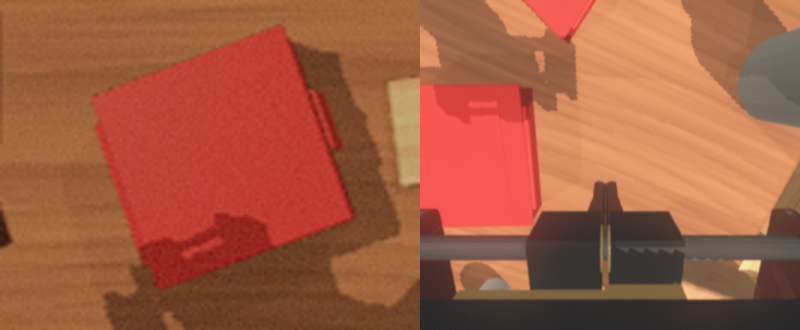

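```bash
python3 - <<'E'
from h import *
for f in(1.1,1.3,1.5):
    c,s=np.cos(f),np.sin(f);q=[[-87-22*c-2*s,y,48-22*s+2*c] for y in(-25,25)]
    print(f,proj("top",w(X-.344*4,Y+.939*4,A,q+[[-83,-83,52],[-83,83,52]])).round(1).tolist())
E
```

```text
1.1 [[219.5, 159.4], [226.4, 178.4], [203.8, 138.0], [227.3, 202.6]]
1.3 [[218.1, 160.1], [225.0, 179.0], [203.8, 138.0], [227.3, 202.6]]
1.5 [[216.5, 160.8], [223.4, 179.7], [203.8, 138.0], [227.3, 202.6]]
```

The observed clip corners at top (217,160) and (224,179) match about 1.5 rad folded. The jump in push force to 4-5 N agrees with the clip reaching its stop. The tray has moved about 4 mm. Handing in.

```bash
python3 -c "
from h import *;print(order.finish_job())"
```

```text
the job is handed in; nothing more can be done
None
```

The job is handed in at about 11 s, but no verdict came back: by my last measurements the lid is shut, the clip is folded to about 1.5 rad, the tray has moved about 4 mm, and the robot is clear of everything.

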